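# Latch the bridge-blank seasoning cabinet

## Robot

A 7-joint arm with a two-finger parallel gripper is mounted at the origin on the work surface. World frame = base frame: x ahead of the robot, y to its left, z up, the work surface at z = 0. Lengths are in m, angles in rad, forces in N, time in s.
With the tool pointing down it reaches from about 0.4 to 0.85 m from the base axis. Payload 4.5 kg.
Tool frame: the origin (TCP) lies midway between the tips of the shut fingers; the grasp point (between the pads) lies 19 mm behind it; z points along the fingers, y is the direction in which the jaws open and shut (so a half turn about z gives the same grasp; the last joint's range is limited). The gripper opens to 88 mm and grips with 3 to 60 N. Pads are 18 mm wide; open, the fingers measure 123 mm over their backs; the gripper's body (75 mm by 187 mm) begins 45 mm behind the grasp point.
Start: joints at [0.034, 0.689, -0.195, 1.565, 0.157, 0.902, -0.215], TCP at [0.625, 0, 0.239] pointing down, gripper open.
Joint ranges: [-3.01, 3.01], [-0.46, 2.08], [-1.47, 1.51], [0.13, 2.56], [-1, 4.14], [0.04, 2.09], [-2.66, 2.66]. Speed limits (rad/s): [2.57, 2.57, 3.14, 3.14, 3.14, 3.14, 3.14].

## Interface

Orientations are given as a unit quaternion [x, y, z, w].
In Python, from plant import get_state, snapshot, finish_job, find_in gives the robot as it stands.
- The arm moves only by the shell command python3 -m creep 'ROWS' [OPENING] [FORCE]. ROWS is JSON, one flat list of numbers, 6 for each row, row after row: the shift along the tool's x, y, z in mm, then the turn, a rotation vector about the tool's x, y, z in degrees. In form: [tx, ty, tz, wx, wy, wz, tx, ty, tz, wx, wy, wz, ...]. A call has 1 to 5 rows; each row shifts and turns the pose as measured when the row begins, along the tool's axes as they then stand; what a row does not reach is not made up. A row lasts 1/12 s, in which the tool goes at most 41.7 mm and 7.16 degrees, less where a joint would pass 70% of its speed; a pose out of reach is approached as far as the arm can. A call is refused whole if a number of a shift passes 41.7 or a number of a turn 7.16, either way. A call with a gripper value outside its range is refused whole. OPENING is the finger opening in mm, from 0 to 88.1, set as the call begins (- or left out, the last holds). The fingers move at their own pace and stop on an object; FORCE is the grip in N (left out, the last holds). Time passes only in rows, so rows that do not move let the fingers close. It gives the time, the measured TCP pose, the force and the opening at its end, in the units of the state.
- get_state(): the state, without advancing time (a new reading comes with each control period).
- snapshot(name): name is "scene" or "side" or "wrist"; returns a dict with "color" (420x560x3 uint8, red, green, blue), "intrinsics" (3x3 intrinsics, pixels), "extrinsics" (4x4, takes a point from world to camera coordinates). Camera axes: x right, y down, z forward; pixel columns grow to the right and rows downward; lengths in m; the calibration is good to about 2 mm. A picture is of the moment at which its call begins. There is no depth.
- finish_job(): hands the job in, once; it reports no verdict.
Trained networks look in the newest picture that a camera, given by its name, has taken for a name from the list of things; names that differ only in an ending like _2 or _b are one class to them, and where a whole thing is asked for, a point or a joint stands for the part that bears it (a point fixed in the world has none). Each returns a list of dicts, best first, with "score" (0 to 1); they miss things now and then, are a little off and sometimes report something else, mostly with a low value. They report only what shows in the picture. A call takes as long as a camera call.
- find_in(thing, camera): "xy" ([column, row] in pixels, amid what is visible of it).
The state is a dict: "clock": time; "q": joint angles; "qd": joint speeds; "joint_torque": joint torques, N m; "tool_pos": TCP position; "eef_rot": TCP orientation; "contact_force": force on the tool from outside, world axes, zero at the start; "moment": the same for the moment, N m; "opening": opening from 0.0 (shut) to 1.0 (fully open).
Only numpy, scipy, OpenCV 4.12 (cv2) and the standard library are available. Lean on these libraries where they do the work, as an engineer would, in place of code of your own. Each camera call takes 0.05 s, during which the arm holds its last target.

## Task

The door of the small seasoning cabinet on the luthier's bench has been left open. Press the thumb plate down to lift the latch bar clear of the hook, ease the door shut against its rubber seal without slamming or forcing it, and let the bar drop fully home behind the hook so that the door stays latched when you let go. Leave everything else on the bench where it lies.

Things in the scene. Friction and masses are not known exactly. Their poses are not given: they have to be found in the camera images.
- cabinet: Pale wooden seasoning cabinet fixed on the bench: 300 wide (its y), 200 deep (x), 200 high, flat top. Origin: centre of its underside. Its front faces its -x; the door hangs on upright hinges at the -y side and opens to -x; a keeper post with the hook stands at the +y front corner, its face level with the shut door's face. Never lean on cabinet, door or latch with over 20 N.
- hinge_axis (a point): Point on the door's upright hinge axis, 178 mm above the bench (height of the resting thumb plate's top), at (-0.119, -0.125, 0.178) in the cabinet frame; axes as the cabinet's.
- door (a joint): Door angle a, rad: 0 parallel to the front, grows opening. Glazed frame 18 thick, 30 to 200 above the bench, free edge 235 from the axis; front face 9 mm out from the axis. From axis to free edge: (-sin a, cos a), outward normal (-cos a, -sin a) in cabinet x, y. Stays where left; drags 6 N per rad/s at the plate. Stop lies from -0.024 to 0.024; latched it stands up to 0.011 more open.
- latch (a joint): Angle of the steel bar on the door's face, rad: 0 level and dropped, grows as the nose rises, end stop 0.5; falls back by its weight (0.6 to 1.4 N at the thumb plate). Bar 8 thick, 16 high, front 11 mm off the door; pivot 190 mm from the hinge axis, 172 above the bench; nose reaches 75 mm past the pivot, over the hook. 0.3 just clears the hook at its highest, 0.4 well.
- thumb_plate (a point): Centre of the top of the thumb plate on the bar's tail; sinks as it is pressed. At rest the plate is level: 178 above the bench, 4 thick, 125 to 155 mm from the hinge axis along the door, 3 to 39 mm out from the door's face (this point: 140 and 18). Nothing above it; the door's face rises 22 mm over it, flat, and can be pushed there. Axes: x into the door, y to the nose, z up.
- hook_place (a point): Fixed point of the cabinet (-0.149, 0.127, 0.178): nominal top front of the J-hook's upturned tip (14 wide, 8 thick, 13 mm gap behind it). The slotted post with hook and stop was set by hand: the real ones sit up to 5 mm nearer or farther in depth, 2 mm up or down; this is not reported. The bar drops behind the tip only when the door is within 2 mm of its stop.
- stop_place (a point): Fixed point of the cabinet (-0.110, 0.103, 0.115): nominal place of the door stop behind the free edge, 228 mm from the hinge axis; the real one is up to 5 mm nearer or farther (with the hook). Beside it a rubber seal resists from 8 mm before the stop: it is felt at the thumb plate as about 2 N rising to 6 or 7 N; then the stop is hard.
- big_blank: Loose bridge blank of pale wood lying flat before the cabinet, under the door's swing, 88 x 66 x 11 mm. Origin: centre of its underside. Bystander.
- small_blank: Smaller loose bridge blank of pale wood lying flat before the cabinet, 64 x 46 x 9 mm. Origin: centre of its underside. Bystander.
- glue_jar: Amber glass jar with a white cap, 54 mm across, 75 mm high. Origin: centre of its underside. Bystander.
- mallet: Wooden mallet, 240 mm long, lying on the bench. Bystander.
- awl: Awl with a black handle, 190 mm long, lying on the bench. Bystander.
- spruce_stick: Spruce stick 300 x 22 x 14 mm lying on the far side of the bench. Origin: centre of its underside. Bystander.
- post_setter: Thin bent steel rod (sound-post setter), 235 mm long, 6 mm thick, lying on the bench. Bystander.

How it is judged:
By the outcome, as a careful person would: the job done as asked, in the order asked, and still so for the second after the job is handed in, with the robot touching nothing.
It also fails if it takes over 67 s, if anything falls off the work surface, if the arm or the gripper's body presses on something with over 40 N, if the wrist force passes 120 N, or if a joint passes its speed limit or range.

## Working session

There is one attempt and no reset: what is moved stays moved. The work goes in short steps, Python scripts to look and compute and a shell command to move; the robot and the scene stay as the last step left them, time stands still between calls to the robot, and variables do not carry over. Pictures are saved under pics/ and viewed, and the job is handed in when it is done.

```bash
ls; mkdir -p pics
cat > h.py <<'E'
import numpy as np, cv2
from plant import get_state, snapshot, finish_job, find_in
from scipy.spatial.transform import Rotation as R
def snap(cam,fn):
    s=snapshot(cam); cv2.imwrite('pics/'+fn,cv2.cvtColor(s['color'],cv2.COLOR_RGB2BGR))
    np.savez('pics/'+cam+'.npz',K=s['intrinsics'],E=s['extrinsics'],c=s['color']); return s
def proj(s,P):
    P=np.atleast_2d(P); E=np.array(s['extrinsics']);K=np.array(s['intrinsics'])
    c=P@E[:3,:3].T+E[:3,3]; u=c@K.T; return u[:,:2]/u[:,2:]
def unproj(s,uv,z):
    E=np.array(s['extrinsics']);K=np.array(s['intrinsics'])
    o=-E[:3,:3].T@E[:3,3]; d=E[:3,:3].T@np.linalg.solve(K,[uv[0],uv[1],1.0])
    return o+d*(z-o[2])/d[2]
E
python3 - <<'E'
from h import *
st=get_state(); print(st)
for c in ['scene','side','wrist']:
    s=snap(c,c+'0.png'); E=np.array(s['extrinsics']); print(c,(-E[:3,:3].T@E[:3,3]).round(3),E[2,:3].round(2))
    for t in ['cabinet','door','latch','thumb_plate']:
        print(t,[(np.round(d['xy']),round(d['score'],2)) for d in find_in(t,c)[:3]])
E
```

```text
pics
{'clock': 0.0, 'q': array([ 0.03380524,  0.68998944, -0.19451508,  1.56636257,  0.15729659,
        0.90248257, -0.21511208]), 'qd': array([ 4.67702700e-04,  4.27728322e-05,  2.08107971e-03, -1.88411072e-03,
       -1.52622748e-04,  1.27479985e-03, -6.35267385e-04]), 'joint_torque': array([ 3.38560185e-04, -5.27571630e+01, -1.26686912e+00, -1.53434461e+01,
       -5.26333472e-02,  6.56995355e-03,  1.65937727e-04]), 'tool_pos': array([ 6.24359680e-01, -5.12437691e-05,  2.37901710e-01]), 'eef_rot': array([ 7.07082404e-01,  7.07130553e-01, -6.98304027e-04, -6.06973419e-04]), 'contact_force': array([-0.0573929 ,  0.76936245, -0.36487151]), 'moment': array([-0.01178683, -0.0503476 ,  0.07075145]), 'opening': 1.0009494087491573}
scene [ 0.979 -0.761  1.178] [-0.32  0.49 -0.81]
cabinet [(array([354., 156.]), 0.6)]
door [(array([324., 178.]), 0.68)]
latch [(array([314., 172.]), 0.74)]
thumb_plate [(array([314., 168.]), 0.57), (array([237., 303.]), 0.51), (array([355., 157.]), 0.48)]
side [0.82  0.453 0.938] [-0.27 -0.53 -0.81]
cabinet [(array([334., 314.]), 0.61)]
door [(array([247., 284.]), 0.7), (array([275., 250.]), 0.57)]
latch [(array([269., 231.]), 0.7)]
thumb_plate [(array([266., 233.]), 0.65)]
wrist [0.626 0.072 0.385] [ 0.   -0.28 -0.96]
cabinet [(array([238.,  47.]), 0.82), (array([213., 170.]), 0.25)]
door [(array([285., 162.]), 0.8)]
latch [(array([276., 212.]), 0.96), (array([239.,  52.]), 0.56)]
thumb_plate [(array([275., 213.]), 0.9)]
```

View pics/scene0.png

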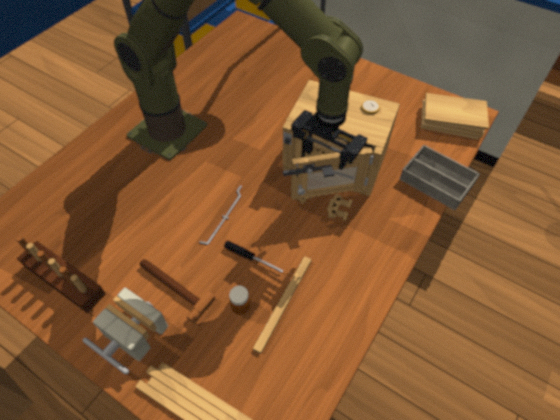

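View pics/side0.png

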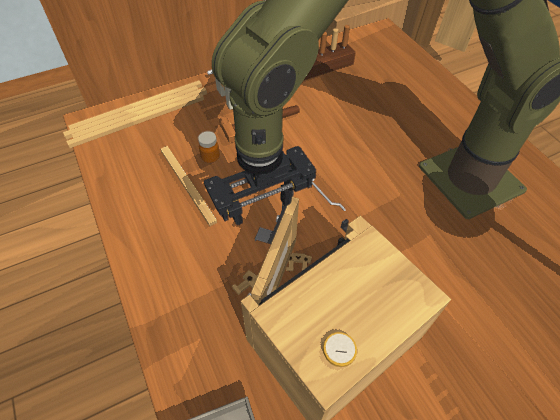

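View pics/wrist0.png

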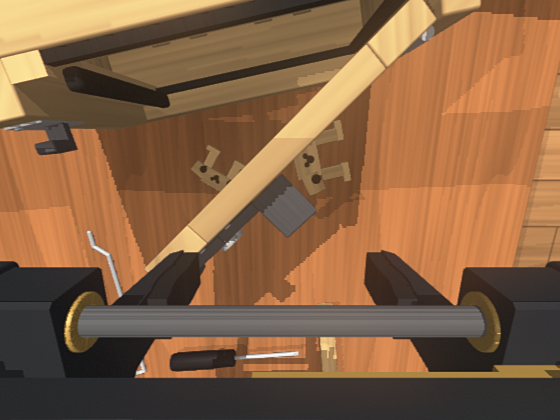

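Side and scene views show the cabinet behind (+y) with the door about 45° open. The plate is the grey ribbed pad at wrist (285,205), and the hook is at wrist (55,140). I'll fit the cabinet pose and door angle from these pictures next.

Run:
```python
import cv2
for n,(x0,y0,x1,y1),k in [('side0',(215,180,465,420),3),('wrist0',(0,0,560,290),1.4)]:
    im=cv2.imread(f'pics/{n}.png')[y0:y1,x0:x1]
    im=cv2.resize(im,None,fx=min(k,600/(y1-y0),800/(x1-x0)),fy=min(k,600/(y1-y0),800/(x1-x0)),interpolation=cv2.INTER_CUBIC); print(im.shape)
    cv2.imwrite(f'pics/{n}_z.png',im)
```

```text
(600, 625, 3)
(406, 784, 3)
```

View pics/side0_z.png

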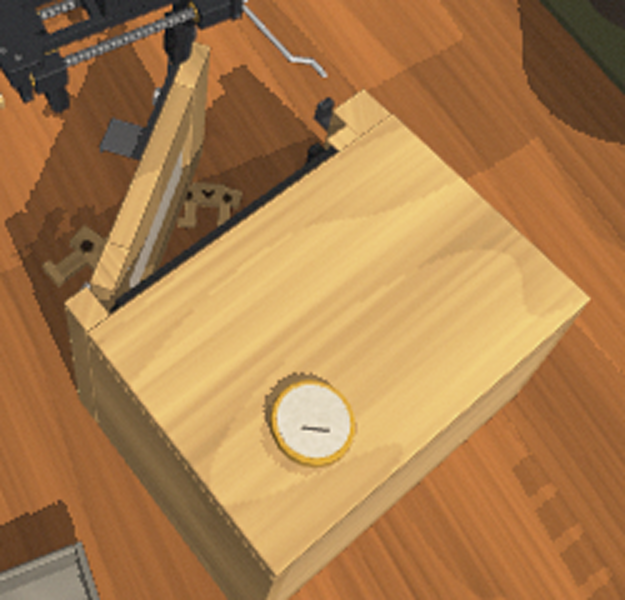

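View pics/wrist0_z.png

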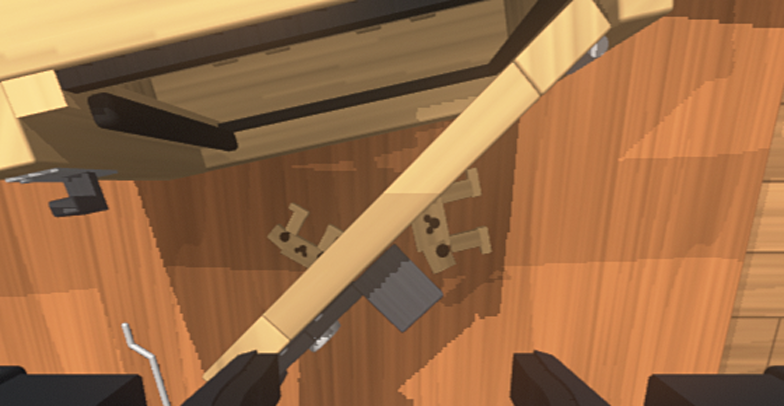

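```bash
cat > fit.py <<'E'
from h import *
from scipy.optimize import least_squares
def load(c):
    d=np.load(f'pics/{c}.npz'); return dict(intrinsics=d['K'],extrinsics=d['E'])
side,wrist=load('side'),load('wrist')
sz=lambda u,v:np.array([215+u/2.5,180+v/2.5]); wz=lambda u,v:np.array([u/1.4,v/1.4])
cab=[((.1,.15,.2),sz(590,298)),((.1,-.15,.2),sz(274,576)),((-.1,-.15,.2),sz(90,333)),((-.1,.15,.2),sz(393,115)),((-.128,-.15,.2),sz(68,307)),((-.128,.15,.2),sz(365,92))]
# door pts: (s along, n outward from axis, z)
dw=[((.155,.009+.039,.178),wz(403,332)),((.125,.048,.178),wz(443,295)),((.125,.012,.178),wz(399,243))]
ds=[((.235,-.009,.2),sz(209,55)),((.235,.009,.2),sz(190,44))]
def c2w(P,x,y,t):
    P=np.atleast_2d(P); c,s=np.cos(t),np.sin(t); return np.c_[x+c*P[:,0]-s*P[:,1],y+s*P[:,0]+c*P[:,1],P[:,2]]
def d2c(P,a):
    P=np.atleast_2d(P); s,n,z=P.T
    return np.c_[-.119-np.sin(a)*s-np.cos(a)*n,-.125+np.cos(a)*s-np.sin(a)*n,z]
if __name__=='__main__':
    def res(p):
        x,y,t,a=p; r=[]
        r.append(proj(side,c2w([q for q,_ in cab],x,y,t))-[u for _,u in cab])
        r.append(proj(side,c2w(d2c([q for q,_ in ds],a),x,y,t))-[u for _,u in ds])
        r.append(0.5*(proj(wrist,c2w(d2c([q for q,_ in dw],a),x,y,t))-[u for _,u in dw]))
        return np.vstack(r).ravel()
    f=least_squares(res,[.65,.3,1.6,.7],loss='soft_l1'); print(f.x); print(f.fun.reshape(-1,2).round(1))
    x,y,t,a=f.x
    print('hinge',c2w([-.119,-.125,.178],x,y,t),'plate',c2w(d2c([.14,.027,.178],a),x,y,t),'hook',c2w([-.149,.127,.178],x,y,t))
    im=cv2.imread('pics/wrist0.png')
    for s in np.linspace(0,.235,12):
        for n in(-.009,.009):
            u=proj(wrist,c2w(d2c([s,n,.2],a),x,y,t))[0]; cv2.circle(im,tuple(int(v) for v in u),2,(0,0,255),-1)
    for q in [(.125,.012),(.155,.012),(.155,.048),(.125,.048)]:
        u=proj(wrist,c2w(d2c([*q,.178],a),x,y,t))[0]; cv2.circle(im,tuple(int(v) for v in u),2,(255,0,0),-1)
    for q in [(-.149,.12,.178),(-.149,.134,.178),(-.1,.15,.2),(-.128,.15,.2),(-.128,.12,.2)]:
        u=proj(wrist,c2w(q,x,y,t))[0]; cv2.circle(im,tuple(int(v) for v in u),2,(0,255,0),-1)
    cv2.imwrite('pics/fit.png',im)
E
python3 fit.py
```

```text
[0.55915105 0.23081226 1.77376181 0.57619796]
[[ 0.3  0.6]
 [ 0.9  1.9]
 [-2.3  1.1]
 [-1.2 -0.4]
 [-2.8 -0.4]
 [ 0.1 -0.3]
 [-0.8 -2.6]
 [-1.4 -0.5]
 [-1.2  0.1]
 [-0.5 -0.7]
 [-2.5 -0.1]]
hinge [[0.70557259 0.13945181 0.178     ]] plate [[0.62493485 0.02186544 0.178     ]] hook [[0.46479261 0.05927076 0.178     ]]
```

View pics/fit.png

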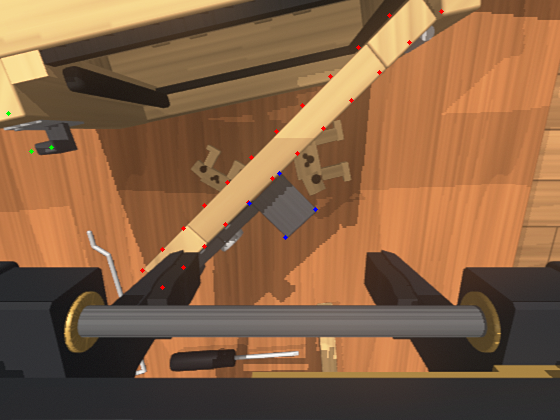

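```bash
cat > go.py <<'E'
# usage: go.py a s n z  -> remaining shift in tool axes (mm), turn (deg about tool z), plus state
import sys
from fit import *
X,Y,T=0.5592,0.2308,1.7738
def tgt(a,s,n,z): return c2w(d2c([s,n,z],a),X,Y,T)[0], R.from_euler('z',T+a)*R.from_matrix([[1,0,0],[0,-1,0],[0,0,-1]])
st=get_state(); Rt=R.from_quat(st['eef_rot']); p=st['tool_pos']
a,s,n,z=map(float,sys.argv[1:5])
P,Rg=tgt(a,s,n,z)
print('shift',(Rt.inv().apply(P-p)*1000).round(1),'turn',np.degrees((Rt.inv()*Rg).as_rotvec()).round(2))
f=Rt.inv().apply(st['contact_force'])
# current in cabinet coords + door-axis (s,n) for angle a
d=p-c2w([-.119,-.125,0],X,Y,T)[0]; u=np.array([-np.sin(a),np.cos(a)]); m=np.array([-np.cos(a),-np.sin(a)])
c=R.from_euler('z',-T).apply(d)[:2]
print('t',round(st['clock'],2),'p',p.round(4),'s,n,z',(c@u*1000).round(1),(c@m*1000).round(1),(p[2]*1000).round(1),'Ftool',f.round(1),'open',round(st['opening'],2),'q',st['q'].round(2))
E
python3 go.py 0.576 .132 .027 .215
```

```text
shift [27.5  5.6 23.8] turn [  0.     0.   -44.63]
t 0.75 p [0.625  0.     0.2388] s,n,z 155.3 42.6 238.8 Ftool [ 0.4 -0.1  0.7] open 1.0 q [ 0.03  0.69 -0.19  1.57  0.16  0.9  -0.22]
```

```bash
python3 -m creep '[0,0,0,0,0,-7, 0,0,0,0,0,-7, 0,0,0,0,0,-7, 0,0,0,0,0,-7, 0,0,0,0,0,-7]' 0 20; python3 go.py 0.576 .132 .027 .215
```

```text
clock: 1.17
tool_pos: [0.6252, 0.0002, 0.2391]
eef_rot: [0.455, 0.891, -0.0, 0.001]
contact_force: [0.5, -0.2, -0.7]
opening: 0.646
shift [18.9 20.4 24.1] turn [-0.01  0.09 -8.73]
t 1.17 p [6.252e-01 2.000e-04 2.391e-01] s,n,z 155.0 42.5 239.1 Ftool [-0.5  0.2  0.7] open 0.65 q [ 0.13  0.7  -0.37  1.56  0.3   0.93  0.28]
```

```bash
python3 -m creep '[0,0,0,0,0,-7, 0,0,0,0,0,-1.7, 0,0,0,0,0,0, 0,0,0,0,0,0]'; python3 go.py 0.576 .132 .027 .215
```

```text
clock: 1.5
tool_pos: [0.6252, -0.0004, 0.239]
eef_rot: [0.382, 0.924, -0.0, 0.001]
contact_force: [0.6, -0.5, 0.6]
opening: 0.343
shift [15.9 23.6 24. ] turn [-0.01  0.07  0.39]
t 1.5 p [ 6.252e-01 -4.000e-04  2.390e-01] s,n,z 155.5 43.0 239.0 Ftool [-0.8  0.1 -0.6] open 0.34 q [ 0.16  0.71 -0.42  1.56  0.33  0.94  0.41]
```

```bash
python3 -m creep '[5,8,5,0,0,0, 6,8,5,0,0,0, 5,7,5,0,0,0, 0,0,0,0,0,0]'; python3 go.py 0.576 .132 .027 .215
python3 - <<'E'
from h import *
s=snap('wrist','wrist1.png'); s=snap('side','side1.png')
E
```

```text
clock: 1.83
tool_pos: [0.6308, 0.0301, 0.2226]
eef_rot: [0.384, 0.923, -0.0, 0.001]
contact_force: [0.7, 0.7, 0.0]
opening: 0.039
shift [-1.8 -1.9  7.6] turn [0.03 0.09 0.18]
t 1.83 p [0.6308 0.0301 0.2226] s,n,z 130.1 25.2 222.6 Ftool [ 0.  1. -0.] open 0.04 q [ 0.1   0.74 -0.41  1.56  0.34  0.92  0.36]
```

View pics/wrist1.png

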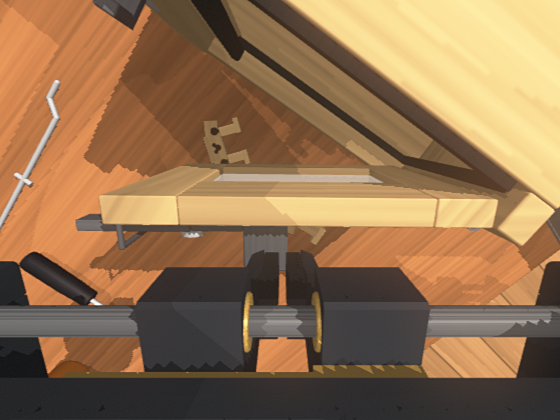

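View pics/side1.png

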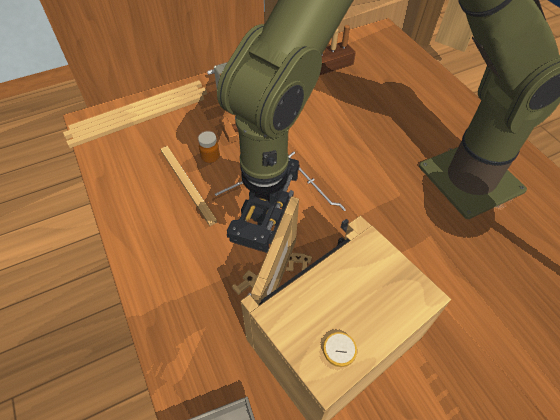

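```bash
python3 -m creep '[0,0,12,0,0,0, 0,0,12,0,0,0, 0,0,10,0,0,0, 0,0,0,0,0,0]' 0 20; python3 go.py 0.576 .132 .027 .180
python3 - <<'E'
from h import *
s=snap('wrist','wrist2.png'); s=snap('side','side2.png')
E
```

```text
clock: 2.27
tool_pos: [0.6319, 0.0269, 0.1882]
eef_rot: [0.385, 0.923, -0.001, 0.003]
contact_force: [0.3, 0.6, -1.3]
opening: 0.007
shift [ 1.3 -0.5  8.1] turn [-0.    0.34  0.04]
t 2.27 p [0.6319 0.0269 0.1882] s,n,z 131.5 28.2 188.2 Ftool [0.3 0.7 1.3] open 0.01 q [ 0.09  0.78 -0.39  1.59  0.37  0.85  0.34]
```

View pics/wrist2.png

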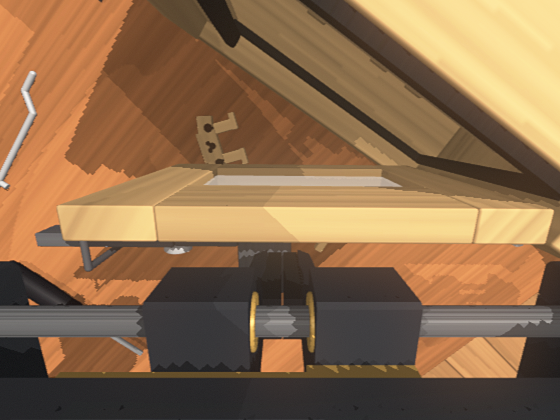

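```bash
python3 -m creep '[0,0,5,0,0,0, 0,0,5,0,0,0, 0,0,4,0,0,0]'; python3 go.py 0.576 .132 .027 .160;python3 -m creep '[0,0,4,0,0,0, 0,0,4,0,0,0, 0,0,0,0,0,0]'; python3 go.py 0.576 .132 .027 .160
```

```text
clock: 2.62
tool_pos: [0.6346, 0.0272, 0.177]
eef_rot: [0.386, 0.923, 0.001, 0.006]
contact_force: [0.7, 0.6, 1.0]
opening: 0.002
shift [ 3.2 -2.7 16.9] turn [ 0.33  0.56 -0.02]
t 2.62 p [0.6346 0.0272 0.177 ] s,n,z 129.4 30.0 177.0 Ftool [-0.1  0.9 -1. ] open 0.0 q [ 0.09  0.79 -0.38  1.6   0.38  0.82  0.33]
clock: 2.87
tool_pos: [0.6345, 0.0272, 0.1678]
eef_rot: [0.386, 0.923, 0.001, 0.005]
contact_force: [-0.1, 0.4, 0.2]
opening: 0.003
shift [ 3.  -2.6  7.7] turn [ 0.32  0.54 -0.02]
t 2.87 p [0.6345 0.0272 0.1678] s,n,z 129.5 29.9 167.8 Ftool [ 0.4  0.2 -0.2] open 0.0 q [ 0.09  0.8  -0.38  1.6   0.38  0.8   0.33]
```

```bash
python3 -m creep '[0,-1,4,0,0,0, 0,-1,4,0,0,0, 0,0,0,0,0,0]'; python3 go.py 0.576 .132 .027 .158
python3 - <<'E'
from h import *
s=snap('wrist','wrist3.png'); s=snap('side','side3.png'); s=snap('scene','scene3.png')
a=cv2.imread('pics/side3.png')[160:320,200:380]; b=cv2.imread('pics/scene3.png')[80:240,240:420]
cv2.imwrite('pics/c3.png',cv2.resize(np.hstack([a,b]),None,fx=2.2,fy=2.2,interpolation=cv2.INTER_CUBIC))
E
```

```text
clock: 3.12
tool_pos: [0.6336, 0.026, 0.1592]
eef_rot: [0.386, 0.923, 0.001, 0.006]
contact_force: [0.0, 0.2, 0.7]
opening: 0.006
shift [ 3.1 -1.1  1.2] turn [ 0.39  0.56 -0.01]
t 3.12 p [0.6336 0.026  0.1592] s,n,z 130.9 30.1 159.2 Ftool [ 0.1  0.2 -0.7] open 0.01 q [ 0.09  0.81 -0.37  1.62  0.39  0.78  0.32]
```

View pics/wrist3.png

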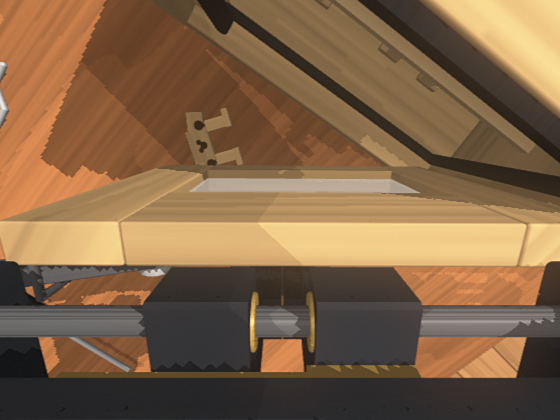

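View pics/c3.png

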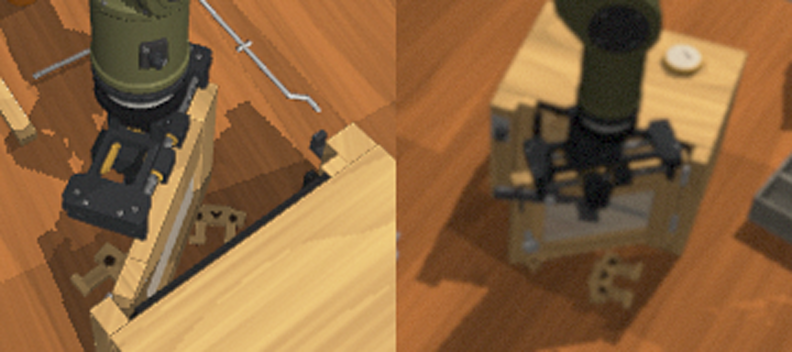

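```bash
cat > bar.py <<'E'
import sys
from fit import *
X,Y,T=0.5592,0.2308,1.7738
def bar(a,th,cam,fn,out,box,k=4):
    s=load(cam); im=cv2.imread('pics/'+fn); x0,y0,x1,y1=box
    im=cv2.resize(im[y0:y1,x0:x1],None,fx=k,fy=k,interpolation=cv2.INTER_CUBIC)
    for t,c in zip(th,[(0,0,255),(0,255,255),(0,255,0),(255,0,0)]):
        pts=[]
        for l,h in [(.02,.008),(.075,.008),(.075,-.008),(.02,-.008)]:
            pts.append((.190+l*np.cos(t)-h*np.sin(t),.009+.011,.172+l*np.sin(t)+h*np.cos(t)))
        u=(proj(s,c2w(d2c(pts,a),X,Y,T))-[x0,y0]+.5)*k
        cv2.polylines(im,[u.astype(int)],True,c,1)
    cv2.imwrite('pics/'+out,im)
if __name__=='__main__':
    bar(.576,[0,.3,.4,.5],'scene','scene3.png','bar3.png',(260,110,400,230),5)
E
python3 bar.py
```

```text
(no output)
```

View pics/bar3.png

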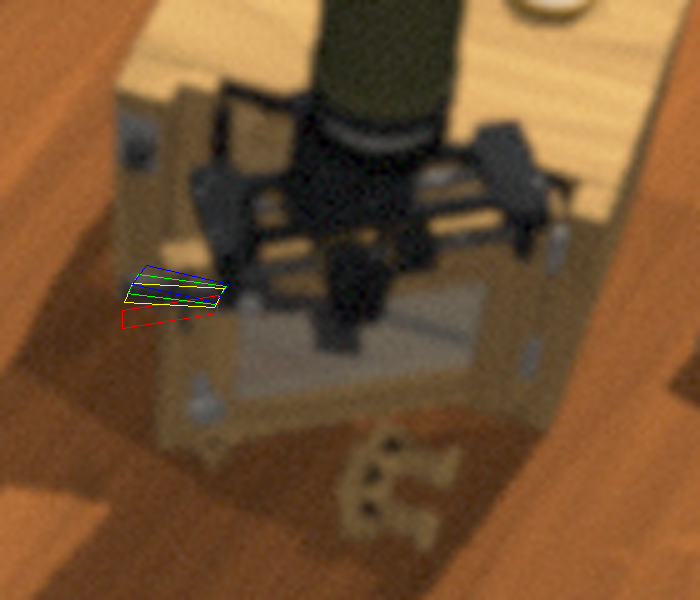

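Run:
```python
from bar import *
bar(.576,[],'scene','scene3.png','a.png',(275,150,315,180),10)
bar(.576,[0.3,.5],'scene','scene3.png','b.png',(275,150,315,180),10)
a=np.hstack([cv2.imread('pics/a.png'),cv2.imread('pics/b.png')]);print(a.shape); cv2.imwrite('pics/bar3b.png',a)
```

```text
(300, 800, 3)
```

View pics/bar3b.png

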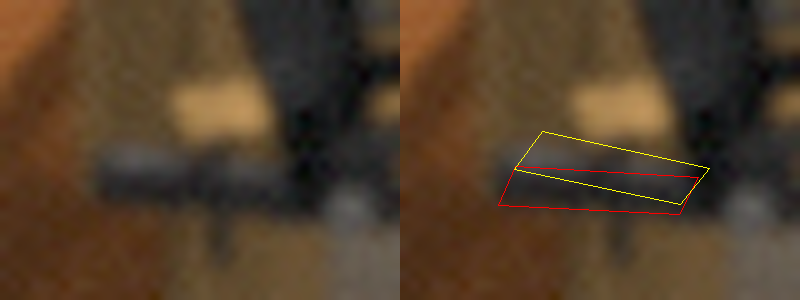

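```bash
python3 -m creep '[0,0,3,0,0,0, 0,0,0,0,0,0]'; python3 go.py 0.576 .132 .030 .157
python3 - <<'E'
from bar import *
snap('scene','scene4.png')
bar(.576,[],'scene','scene4.png','a.png',(275,150,315,180),10)
bar(.576,[0.4],'scene','scene4.png','b.png',(275,150,315,180),10)
a=np.hstack([cv2.imread('pics/a.png'),cv2.imread('pics/b.png')]);print(a.shape); cv2.imwrite('pics/bar4b.png',a)
E
```

```text
clock: 3.43
tool_pos: [0.6342, 0.0262, 0.1571]
eef_rot: [0.386, 0.923, 0.002, 0.007]
contact_force: [0.4, 1.2, 0.3]
opening: 0.004
shift [ 0.4 -1.6  0.1] turn [ 0.46  0.62 -0.01]
t 3.43 p [0.6342 0.0262 0.1571] s,n,z 130.4 30.4 157.1 Ftool [ 0.5  1.1 -0.3] open 0.0 q [ 0.09  0.81 -0.37  1.62  0.39  0.77  0.32]
(300, 800, 3)
```

View pics/bar4b.png

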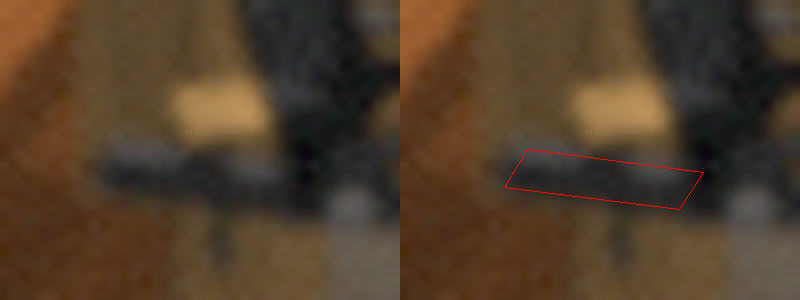

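```bash
python3 -m creep '[3,0,0,0,0,0, 3,0,0,0,0,0, 2,0,0,0.2,0.2,0]'; python3 go.py 0.576 .132 .019 .1565; python3 -m creep '[2,0,0,0,0.2,0, 2,0,0,0.2,0.2,0]'; python3 go.py 0.576 .132 .019 .1565
```

```text
clock: 3.73
tool_pos: [0.629, 0.0317, 0.1576]
eef_rot: [0.386, 0.922, 0.001, 0.005]
contact_force: [0.6, -0.3, 0.7]
opening: 0.007
shift [ 3.9 -1.8  1.1] turn [ 0.32  0.5  -0.07]
t 3.73 p [0.629  0.0317 0.1576] s,n,z 130.2 22.9 157.6 Ftool [-0.6  0.2 -0.7] open 0.01 q [ 0.08  0.81 -0.37  1.63  0.39  0.77  0.31]
clock: 3.9
tool_pos: [0.6263, 0.0346, 0.1578]
eef_rot: [0.386, 0.922, 0.0, 0.001]
contact_force: [1.6, -2.0, 0.3]
opening: 0.003
shift [-0.1 -1.8  1.3] turn [ 0.11  0.13 -0.06]
t 3.9 p [0.6263 0.0346 0.1578] s,n,z 130.2 18.9 157.8 Ftool [-2.6 -0.3 -0.3] open 0.0 q [ 0.07  0.81 -0.37  1.63  0.39  0.78  0.31]
```

```bash
python3 -m creep '[3.2,-0.7,0.4,0,0,1.4, 3.2,-0.7,0.4,0,0,1.4, 3.2,-0.7,0.4,0,0,1.4, 3.2,-0.7,0.2,0,0,1.4, 3.2,-0.7,0,0,0,1.4]'; python3 go.py 0.45 .131 .019 .1565
```

```text
clock: 4.32
tool_pos: [0.6158, 0.0434, 0.1577]
eef_rot: [0.448, 0.894, 0.002, 0.005]
contact_force: [2.6, -0.7, -0.5]
opening: 0.002
shift [ 2.7 -1.3  1.2] turn [ 0.46  0.41 -0.65]
t 4.32 p [0.6158 0.0434 0.1577] s,n,z 129.7 21.7 157.7 Ftool [-2.1  1.7  0.5] open 0.0 q [ 0.04  0.79 -0.33  1.67  0.35  0.73  0.18]
```

```bash
python3 -m creep '[4,-0.8,0.6,0.1,0.1,1.2, 4,-0.8,0.5,0.1,0.1,1.2, 3.7,-0.7,0.4,0.1,0.1,1.3, 3.7,-0.7,0.3,0.1,0.1,1.3, 3.7,-0.7,0.3,0,0,1.3]'; python3 go.py 0.325 .131 .019 .1565
python3 - <<'E'
from h import *
snap('wrist','wrist5.png'); snap('scene','scene5.png'); snap('side','side5.png')
E
```

```text
clock: 4.73
tool_pos: [0.6031, 0.0571, 0.1569]
eef_rot: [0.503, 0.865, 0.001, 0.003]
contact_force: [2.7, -2.7, 2.5]
opening: 0.007
shift [ 0.5 -1.   0.4] turn [ 0.29  0.17 -0.6 ]
t 4.73 p [0.6031 0.0571 0.1569] s,n,z 130.0 19.5 156.9 Ftool [-3.7  1.  -2.5] open 0.01 q [-0.01  0.77 -0.29  1.7   0.32  0.7   0.06]
```

View pics/wrist5.png

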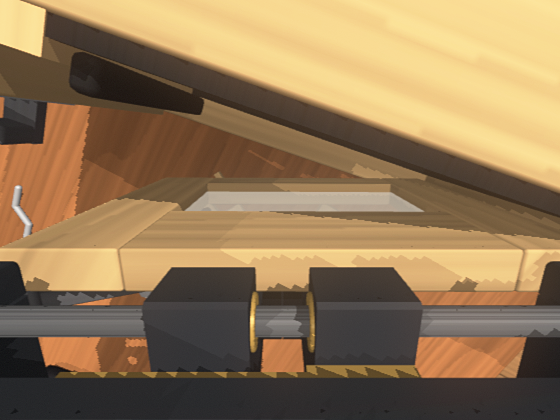

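View pics/side5.png

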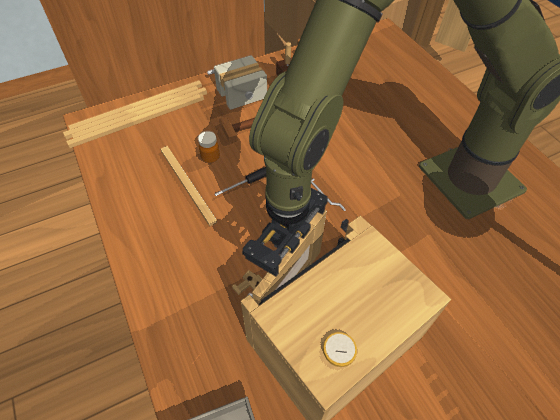

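```bash
python3 -m creep '[3.5,-0.8,0.3,0.1,0.1,1.2, 3.5,-0.8,0.2,0.1,0,1.2, 3.3,-0.7,0.2,0.1,0.1,1.3, 3.3,-0.7,0.2,0,0,1.3, 2.5,-0.5,0.2,0,0,1]'; python3 go.py 0.2 .131 .019 .1565
python3 - <<'E'
from bar import *
snap('scene','scene6.png'); 
bar(.21,[],'scene','scene6.png','a.png',(270,130,330,180),6.6)
bar(.21,[0.4],'scene','scene6.png','b.png',(270,130,330,180),6.6)
cv2.imwrite('pics/bar6.png',np.hstack([cv2.imread('pics/a.png'),cv2.imread('pics/b.png')]))
E
```

```text
clock: 5.3
tool_pos: [0.593, 0.0703, 0.1558]
eef_rot: [0.551, 0.835, 0.001, -0.0]
contact_force: [2.8, -1.1, 2.2]
opening: 0.005
shift [ 0.4 -0.3 -0.7] turn [ 0.06 -0.04  0.07]
t 5.3 p [0.593  0.0703 0.1558] s,n,z 130.7 19.4 155.8 Ftool [-2.1  2.1 -2.2] open 0.01 q [-0.05  0.76 -0.26  1.73  0.28  0.68 -0.05]
```

View pics/bar6.png

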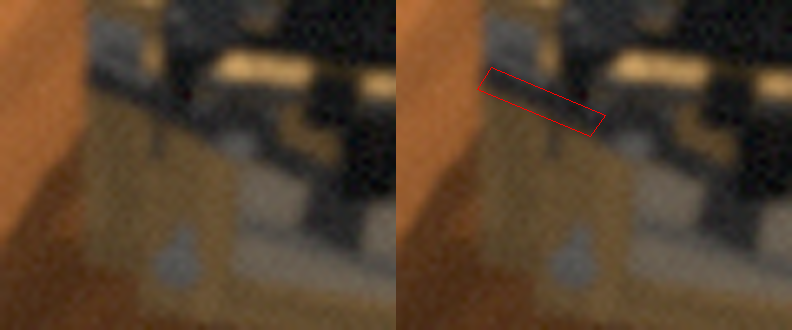

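```bash
python3 -m creep '[2.8,-0.5,0,0,0,1.1, 2.8,-0.5,0,0,0,1.1, 2.8,-0.5,0.1,0,0,1.1, 2.8,-0.5,0,0,0,1.1, 2.4,-0.4,0,0,0,0.9]'; python3 go.py 0.1 .131 .019 .156
python3 - <<'E'
from bar import *
snap('scene','scene7.png'); snap('side','side7.png')
bar(.11,[],'scene','scene7.png','a.png',(270,130,330,180),6.6)
bar(.11,[0.4],'scene','scene7.png','b.png',(270,130,330,180),6.6)
cv2.imwrite('pics/bar7.png',np.hstack([cv2.imread('pics/a.png'),cv2.imread('pics/b.png')]))
bar(.11,[],'side','side7.png','side7z.png',(240,180,380,310),4.4)
E
```

```text
clock: 5.77
tool_pos: [0.5853, 0.0833, 0.1554]
eef_rot: [0.593, 0.805, 0.001, 0.0]
contact_force: [2.6, -1.8, 0.6]
opening: 0.008
shift [-1.3  0.6 -0.6] turn [ 0.08 -0.04 -0.07]
t 5.77 p [0.5853 0.0833 0.1554] s,n,z 131.6 17.7 155.4 Ftool [-2.5  1.9 -0.6] open 0.01 q [-0.09  0.76 -0.22  1.75  0.25  0.66 -0.15]
```

View pics/bar7.png

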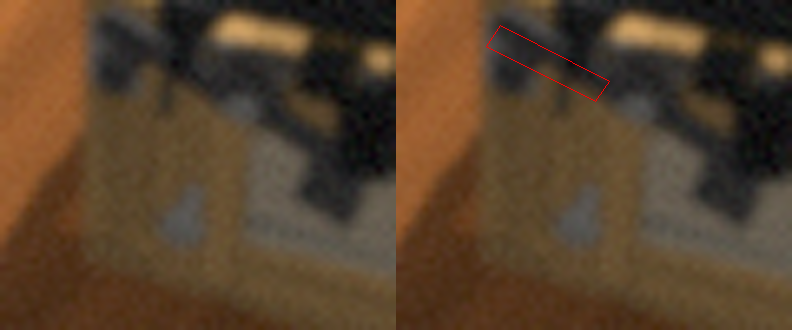

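View pics/side7z.png

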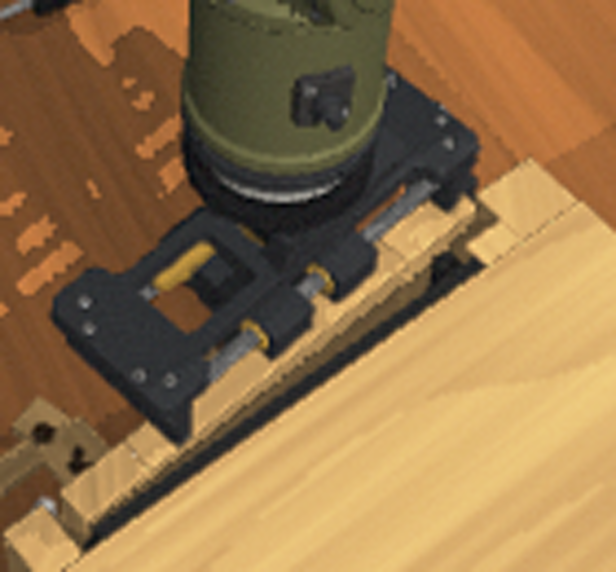

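```bash
python3 -m creep '[1.8,-0.2,-0.1,0,0,0.6, 1.8,-0.2,0,0,0,0.6, 1.8,-0.2,0,0,0,0.6]'; python3 go.py 0.06 .131 .019 .156;  python3 -m creep '[1.5,-0.2,0,0,0,0.5, 1.5,-0.2,0,0,0,0.5]'; python3 go.py 0.04 .131 .019 .156
```

```text
clock: 6.12
tool_pos: [0.5828, 0.0869, 0.1552]
eef_rot: [0.606, 0.795, -0.001, 0.001]
contact_force: [3.3, -4.1, 1.8]
opening: 0.005
shift [-0.2  1.2 -0.8] turn [-0.01  0.08  0.32]
t 6.12 p [0.5828 0.0869 0.1552] s,n,z 132.2 18.8 155.2 Ftool [-4.8  2.1 -1.8] open 0.0 q [-0.1   0.75 -0.21  1.75  0.24  0.66 -0.18]
clock: 6.28
tool_pos: [0.5826, 0.0871, 0.1552]
eef_rot: [0.615, 0.789, -0.001, 0.002]
contact_force: [3.9, -3.4, 0.2]
opening: 0.004
shift [ 2.2  1.1 -0.8] turn [0.02 0.28 0.2 ]
t 6.28 p [0.5826 0.0871 0.1552] s,n,z 132.0 21.2 155.2 Ftool [-4.2  3.  -0.2] open 0.0 q [-0.11  0.75 -0.2   1.76  0.23  0.66 -0.2 ]
```

Run:
```python
from bar import *
snap('scene','scene8.png'); snap('side','side8.png'); snap('wrist','wrist8.png')
bar(.055,[],'scene','scene8.png','a.png',(270,120,330,170),6.6)
bar(.055,[0.4],'scene','scene8.png','b.png',(270,120,330,170),6.6)
cv2.imwrite('pics/bar8.png',np.hstack([cv2.imread('pics/a.png'),cv2.imread('pics/b.png')]))
```

```text
(no output)
```

View pics/bar8.png

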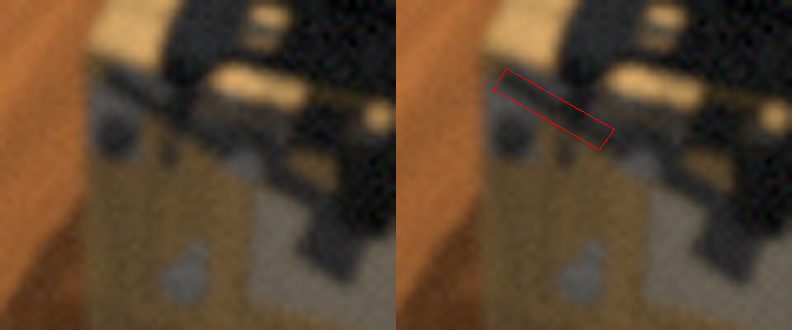

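View pics/wrist8.png

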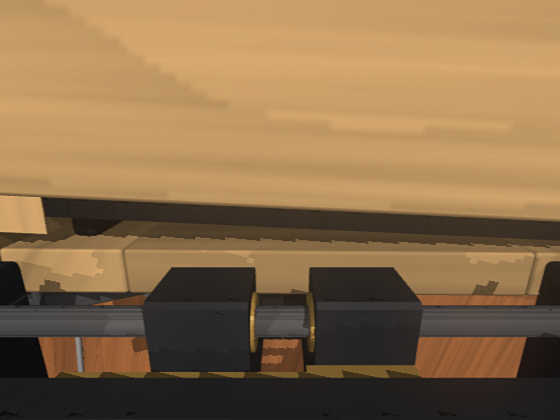

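```bash
python3 -m creep '[2.5,0.3,-0.2,0,0.1,0.2, 2.5,0.2,-0.1,0,0.1,0]'; python3 go.py 0.04 .131 .019 .156;  python3 -m creep '[2.5,0,-0.1,0,0.1,0, 2.5,0,0,0,0,0]'; python3 go.py 0.03 .131 .019 .156
```

```text
clock: 6.6
tool_pos: [0.5821, 0.088, 0.1552]
eef_rot: [0.618, 0.786, -0.002, 0.002]
contact_force: [3.4, -6.0, 1.2]
opening: 0.002
shift [ 1.2  1.2 -0.8] turn [-0.07  0.35 -0.26]
t 6.6 p [0.5821 0.088  0.1552] s,n,z 132.2 20.2 155.2 Ftool [-6.6  1.8 -1.2] open 0.0 q [-0.12  0.75 -0.2   1.75  0.23  0.66 -0.21]
clock: 6.77
tool_pos: [0.582, 0.0882, 0.1553]
eef_rot: [0.62, 0.784, -0.004, 0.003]
contact_force: [3.8, -4.3, 2.6]
opening: 0.004
shift [ 2.3  1.1 -0.8] turn [-0.08  0.56 -0.03]
t 6.77 p [0.582  0.0882 0.1553] s,n,z 132.1 21.3 155.3 Ftool [-5.1  2.7 -2.6] open 0.0 q [-0.12  0.75 -0.19  1.76  0.23  0.66 -0.22]
```

```bash
python3 -m creep '[3.2,0.3,-0.1,0,0.2,0, 3.2,0.2,-0.1,0,0.2,0]'; python3 go.py 0.03 .131 .019 .156;  python3 -m creep '[3.2,0.2,-0.1,0,0.2,0, 3.2,0,0,0,0.2,0.2]'; python3 go.py 0.03 .131 .019 .156
```

```text
clock: 6.93
tool_pos: [0.5816, 0.089, 0.1553]
eef_rot: [0.623, 0.782, -0.004, 0.003]
contact_force: [3.9, -6.3, -0.1]
opening: 0.006
shift [ 1.4  1.3 -0.7] turn [-0.17  0.54 -0.39]
t 6.93 p [0.5816 0.089  0.1553] s,n,z 132.3 20.4 155.3 Ftool [-7.   2.4  0.2] open 0.01 q [-0.12  0.75 -0.19  1.75  0.23  0.66 -0.22]
clock: 7.1
tool_pos: [0.5813, 0.0895, 0.1553]
eef_rot: [0.627, 0.779, -0.004, 0.002]
contact_force: [4.3, -5.9, 1.2]
opening: 0.007
shift [ 0.9  1.5 -0.7] turn [-0.22  0.53 -0.95]
t 7.1 p [0.5813 0.0895 0.1553] s,n,z 132.5 19.9 155.3 Ftool [-6.7  2.9 -1.1] open 0.01 q [-0.13  0.75 -0.19  1.75  0.23  0.66 -0.23]
```

```bash
python3 -m creep '[3.8,0.4,-0.1,0,0.2,-0.2, 3.8,0.4,-0.1,0,0.2,-0.2]'; python3 go.py 0.03 .131 .019 .156;  python3 -m creep '[4,0.4,-0.1,0,0.2,-0.2, 4,0.4,0,0,0.2,-0.2]'; python3 go.py 0.02 .131 .019 .156
```

```text
clock: 7.27
tool_pos: [0.581, 0.0902, 0.1553]
eef_rot: [0.627, 0.779, -0.006, 0.002]
contact_force: [3.5, -8.9, 1.5]
opening: 0.005
shift [ 0.2  1.6 -0.7] turn [-0.34  0.61 -0.95]
t 7.27 p [0.581  0.0902 0.1553] s,n,z 132.6 19.2 155.3 Ftool [-9.5  1.4 -1.4] open 0.0 q [-0.13  0.75 -0.19  1.75  0.23  0.66 -0.23]
clock: 7.43
tool_pos: [0.581, 0.09, 0.1553]
eef_rot: [0.627, 0.779, -0.007, 0.003]
contact_force: [3.2, -7.4, 3.7]
opening: 0.0
shift [ 1.6  1.5 -0.7] turn [-0.46  0.76 -0.43]
t 7.43 p [0.581  0.09   0.1553] s,n,z 132.5 20.6 155.3 Ftool [-8.   1.5 -3.6] open 0.0 q [-0.13  0.75 -0.19  1.75  0.23  0.67 -0.23]
```

```bash
python3 -m creep '[5,0.4,-0.1,0.1,0.3,-0.1, 5,0.4,-0.1,0.1,0.3,0]'; python3 go.py 0.02 .131 .019 .156;  python3 -m creep '[5,0.4,-0.1,0.1,0.3,0]'; python3 go.py 0.02 .131 .019 .156
```

```text
clock: 7.6
tool_pos: [0.5806, 0.0899, 0.1552]
eef_rot: [0.63, 0.777, -0.01, 0.001]
contact_force: [4.2, -8.9, 0.1]
opening: 0.006
shift [ 1.7  1.8 -0.8] turn [-0.81  0.86 -0.82]
t 7.6 p [0.5806 0.0899 0.1552] s,n,z 132.9 20.7 155.2 Ftool [-9.6  2.3  0. ] open 0.01 q [-0.13  0.76 -0.18  1.75  0.22  0.68 -0.24]
clock: 7.68
tool_pos: [0.5805, 0.0898, 0.1552]
eef_rot: [0.631, 0.775, -0.012, 0.001]
contact_force: [3.7, -9.5, 2.4]
opening: 0.006
shift [ 1.8  1.9 -0.9] turn [-0.99  0.91 -1.07]
t 7.68 p [0.5805 0.0898 0.1552] s,n,z 133.0 20.7 155.2 Ftool [-10.1   1.6  -2.3] open 0.01 q [-0.14  0.76 -0.18  1.74  0.22  0.68 -0.24]
```

Run:
```python
from bar import *
snap('scene','scene9.png'); snap('side','side9.png'); snap('wrist','wrist9.png')
bar(.02,[],'scene','scene9.png','a.png',(270,120,330,170),6.6)
bar(.02,[],'side','side9.png','b.png',(300,190,360,240),6.6)
cv2.imwrite('pics/bar9.png',np.hstack([cv2.imread('pics/a.png'),cv2.imread('pics/b.png')]))
```

```text
(no output)
```

View pics/bar9.png

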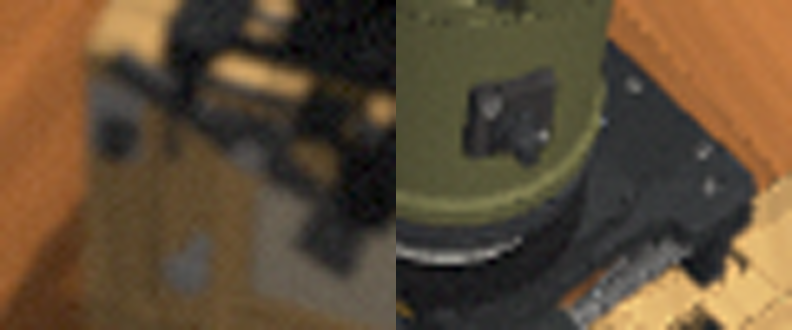

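View pics/wrist9.png

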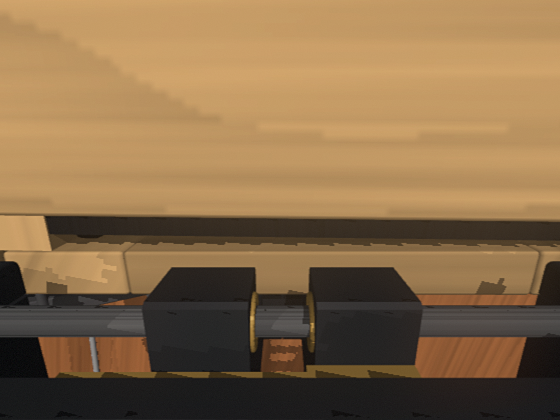

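```bash
python3 -m creep '[5,0.4,-3,0.3,0.3,0, 5,0.4,-3,0.3,0.3,0, 5,0.4,-3,0.3,0.3,0.1]'; python3 go.py 0.02 .131 .019 .180
```

```text
clock: 8.08
tool_pos: [0.5775, 0.089, 0.1604]
eef_rot: [0.636, 0.771, -0.023, -0.007]
contact_force: [5.7, -10.1, -7.0]
opening: 0.008
shift [  1.6   4.2 -19.8] turn [-2.54  1.07 -1.81]
t 8.08 p [0.5775 0.089  0.1604] s,n,z 136.1 20.8 160.4 Ftool [-10.8   4.    7. ] open 0.01 q [-0.14  0.76 -0.18  1.72  0.21  0.73 -0.24]
```

```bash
python3 -m creep '[5,2,-4,-0.8,0.3,-0.4, 5,2,-4,-0.8,0.3,-0.4, 5,1.5,-4,-0.8,0.3,-0.4]'; python3 go.py 0.02 .131 .019 .180
```

```text
clock: 8.33
tool_pos: [0.5773, 0.0892, 0.1668]
eef_rot: [0.632, 0.775, -0.014, 0.003]
contact_force: [4.8, -8.7, -6.8]
opening: 0.006
shift [  1.5   4.9 -13.3] turn [-1.03  1.23 -1.19]
t 8.33 p [0.5773 0.0892 0.1668] s,n,z 136.2 20.7 166.8 Ftool [-9.3  3.   7. ] open 0.01 q [-0.14  0.74 -0.18  1.74  0.22  0.7  -0.24]
```

```bash
python3 -m creep '[5,1.5,-4,-0.4,0.4,-0.4, 5,1.5,-4,-0.4,0.4,-0.3, 5,1.5,-4,-0.4,0.4,-0.2]'; python3 go.py 0.02 .131 .019 .180
```

```text
clock: 8.58
tool_pos: [0.5755, 0.089, 0.1738]
eef_rot: [0.63, 0.777, -0.011, 0.004]
contact_force: [4.0, -9.1, -6.9]
opening: 0.002
shift [ 1.4  6.9 -6.3] turn [-0.69  1.09 -0.87]
t 8.58 p [0.5755 0.089  0.1738] s,n,z 138.0 20.4 173.8 Ftool [-9.6  2.2  7.1] open 0.0 q [-0.13  0.72 -0.19  1.75  0.22  0.7  -0.24]
```

```bash
python3 -m creep '[5,2.5,-4,-0.3,0.4,-0.3, 5,2.5,-4,-0.3,0.4,-0.2, 5,2.5,-4,-0.2,0.4,-0.2]'; python3 go.py 0.02 .131 .019 .184
```

```text
clock: 8.83
tool_pos: [0.5746, 0.089, 0.1804]
eef_rot: [0.629, 0.777, -0.012, 0.001]
contact_force: [3.0, -8.2, -7.0]
opening: 0.006
shift [ 1.3  7.8 -3.7] turn [-1.03  0.96 -0.79]
t 8.83 p [0.5746 0.089  0.1804] s,n,z 138.9 20.2 180.4 Ftool [-8.5  1.4  7.1] open 0.01 q [-0.13  0.71 -0.19  1.74  0.21  0.73 -0.23]
```

```bash
python3 -m creep '[5.5,2.5,-4,-0.4,0.4,-0.2, 5.5,2.5,-3,-0.4,0.4,-0.2, 5.5,1,0,-0.2,0.3,-0.2]'; python3 go.py 0.02 .131 .019 .184;  python3 - <<'E'
from bar import *
snap('scene','scene10.png'); snap('side','side10.png'); snap('wrist','wrist10.png')
bar(.02,[],'scene','scene10.png','a.png',(270,120,330,170),6.6)
bar(.02,[0],'scene','scene10.png','b.png',(270,120,330,170),6.6)
cv2.imwrite('pics/bar10.png',np.hstack([cv2.imread('pics/a.png'),cv2.imread('pics/b.png')]))
E
```

```text
clock: 9.08
tool_pos: [0.574, 0.0889, 0.1831]
eef_rot: [0.63, 0.776, -0.012, 0.002]
contact_force: [3.8, -11.0, 8.7]
opening: -0.003
shift [ 1.3  8.5 -1.1] turn [-0.97  1.03 -0.89]
t 9.08 p [0.574  0.0889 0.1831] s,n,z 139.6 20.2 183.1 Ftool [-11.7   1.4  -8.5] open -0.0 q [-0.13  0.71 -0.19  1.74  0.21  0.73 -0.23]
```

View pics/bar10.png

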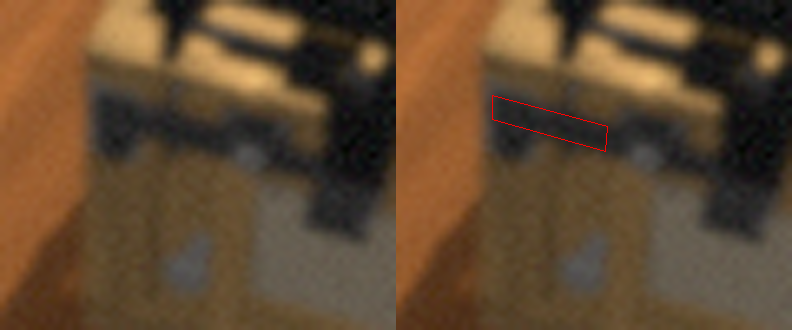

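View pics/wrist10.png

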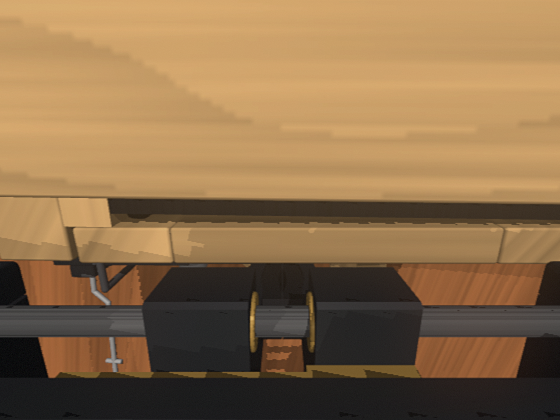

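```bash
python3 -m creep '[3,0,-1,0,0,0, 1.5,0,-0.5,0,0,0, 0,0,-0.5,0,0,0, -1,0,0,0,0,0, -2,0,0,0,0,0]'; python3 go.py 0.02 .131 .019 .184; python3 -m creep '[-3,0,0,0,0,0, -4,0,0,0,0,0, -4,0,0,0,0,0]'; python3 go.py 0.02 .131 .019 .184
```

```text
clock: 9.65
tool_pos: [0.5705, 0.0857, 0.1832]
eef_rot: [0.632, 0.775, -0.017, 0.001]
contact_force: [0.1, 0.4, -0.7]
opening: 0.004
shift [ 3.7 12.6 -1.2] turn [-1.48  1.3  -1.18]
t 9.65 p [0.5705 0.0857 0.1832] s,n,z 143.7 22.5 183.2 Ftool [0.4 0.2 0.7] open 0.0 q [-0.13  0.71 -0.19  1.75  0.21  0.74 -0.24]
clock: 9.9
tool_pos: [0.5705, 0.0768, 0.1829]
eef_rot: [0.631, 0.776, -0.018, -0.002]
contact_force: [0.5, 0.1, -0.1]
opening: 0.005
shift [12.5 14.4 -1.8] turn [-1.7   1.13 -0.98]
t 9.9 p [0.5705 0.0768 0.1829] s,n,z 145.6 31.3 182.9 Ftool [0.  0.5 0. ] open 0.0 q [-0.11  0.71 -0.19  1.75  0.21  0.74 -0.22]
```

```bash
python3 -m creep '[-5,1,-4,-0.3,0,0, -8,1,-10,-0.3,0,0, -10,1,-15,-0.3,0,0, -10,1,-20,-0.3,0,0, -15,1,-20,0,0,0]';  python3 -m creep '[-25,0,-15,0,0,0, -25,0,-15,0,0,0, -25,0,-10,0,0,0, -25,0,0,0,0,0, 0,0,0,0,0,0]'
python3 - <<'E'
from bar import *
snap('scene','scene11.png'); snap('side','side11.png'); snap('wrist','wrist11.png')
bar(.02,[],'scene','scene11.png','a.png',(270,110,330,160),6.6)
bar(.02,[0],'scene','scene11.png','b.png',(270,110,330,160),6.6)
cv2.imwrite('pics/bar11.png',np.hstack([cv2.imread('pics/a.png'),cv2.imread('pics/b.png')]))
bar(.02,[],'side','side11.png','side11z.png',(235,190,375,310),4.8)
E
```

```text
clock: 10.32
tool_pos: [0.5834, 0.0309, 0.2531]
eef_rot: [0.629, 0.777, -0.012, 0.002]
contact_force: [-0.5, -0.4, -0.0]
opening: 0.004
clock: 10.73
tool_pos: [0.6089, -0.0773, 0.3077]
eef_rot: [0.631, 0.776, -0.008, 0.009]
contact_force: [-0.1, -0.3, -0.9]
opening: 0.006
```

View pics/bar11.png

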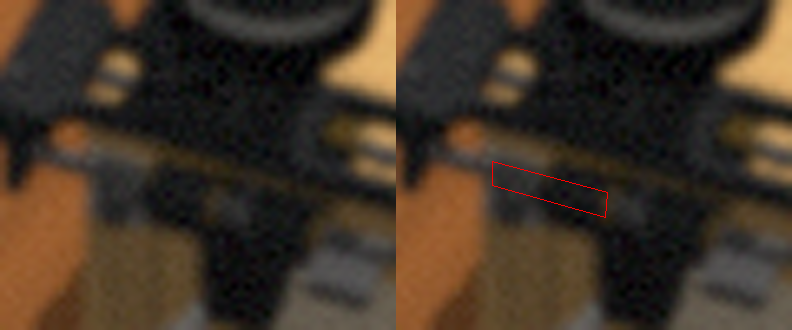

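View pics/wrist11.png

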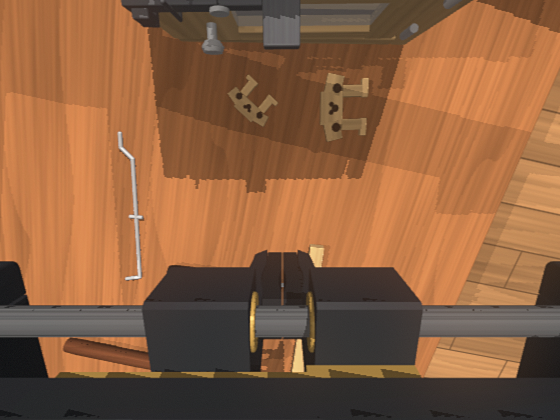

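View pics/side11z.png

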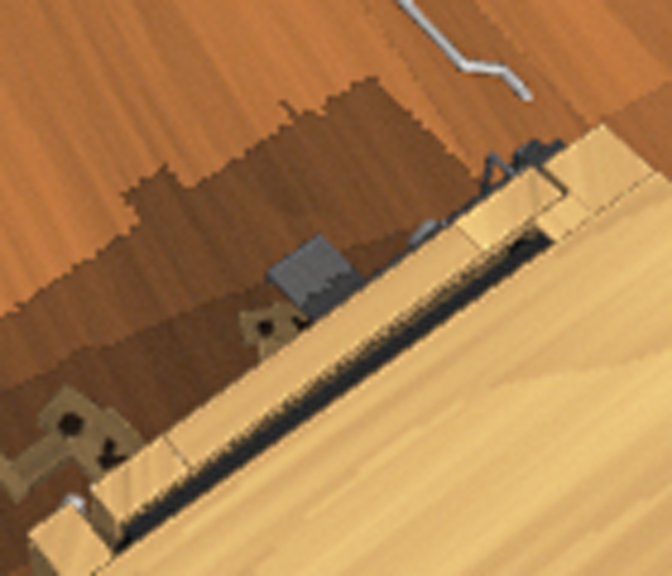

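Run:
```python
from bar import *
bar(.02,[],'side','side11.png','a.png',(325,205,365,245),10)
bar(.02,[],'wrist','wrist11.png','b.png',(110,0,310,60),3.9)
```

```text
(no output)
```

View pics/a.png

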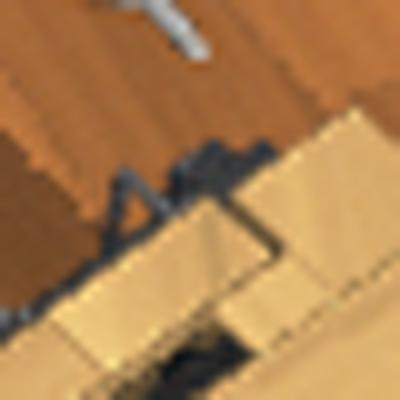

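View pics/b.png

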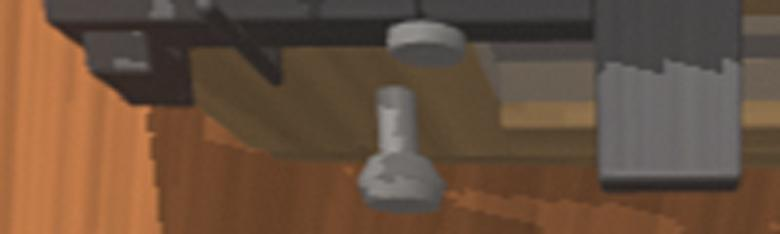

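```bash
python3 -m creep '[5,-25,0,0,0,0, 15,-25,0,0,0,0, 15,-25,0,0,0,0, 15,-25,0,0,0,0, 15,-15,0,0,0,0]'; python3 -m creep '[0,0,0,0,0,0, 0,0,0,0,0,0]'
python3 - <<'E'
from bar import *
snap('scene','scene12.png'); snap('side','side12.png'); snap('wrist','wrist12.png')
E
```

```text
clock: 11.3
tool_pos: [0.4774, -0.0225, 0.3035]
eef_rot: [0.624, 0.781, -0.005, 0.004]
contact_force: [-0.1, 0.7, 0.3]
opening: 0.002
clock: 11.47
tool_pos: [0.4719, -0.0169, 0.3037]
eef_rot: [0.62, 0.785, -0.006, 0.001]
contact_force: [0.8, -0.1, 0.4]
opening: 0.007
```

View pics/wrist12.png

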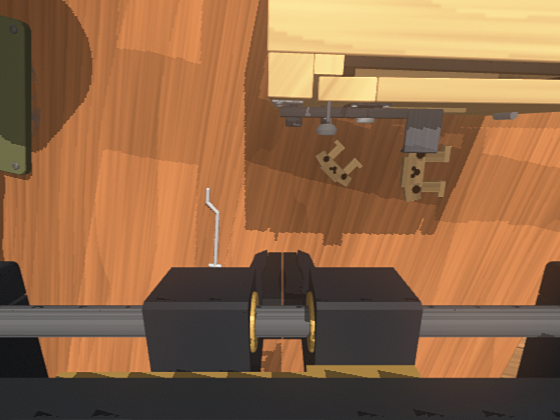

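View pics/scene12.png

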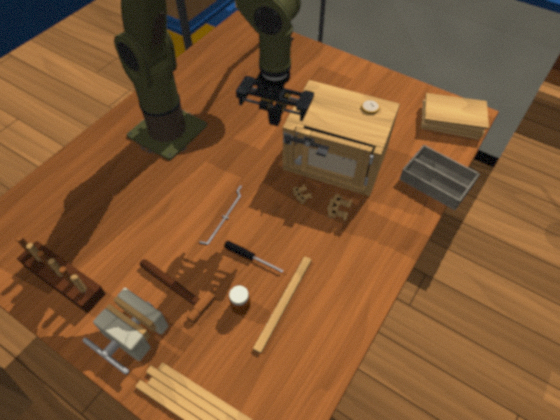

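Run:
```python
from bar import *
bar(.02,[],'scene','scene12.png','a.png',(275,125,335,175),7)
bar(.025,[0],'scene','scene12.png','a2.png',(275,125,335,175),7)
cv2.imwrite('pics/b12.png',np.hstack([cv2.imread('pics/a.png'),cv2.imread('pics/a2.png')])[:, :800])
bar(.02,[],'wrist','wrist12.png','b.png',(255,40,455,165),4)
```

```text
(no output)
```

View pics/b12.png

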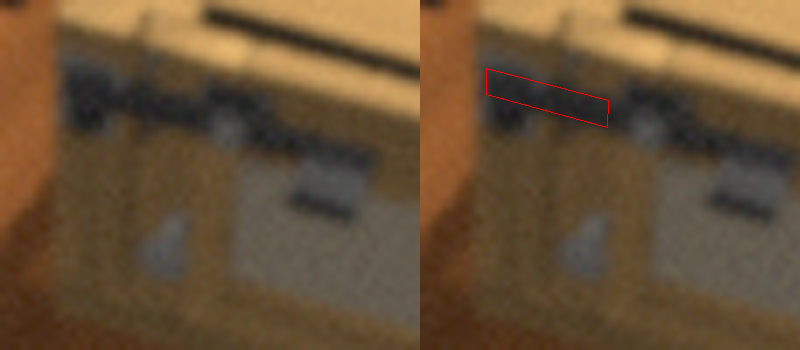

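View pics/b.png

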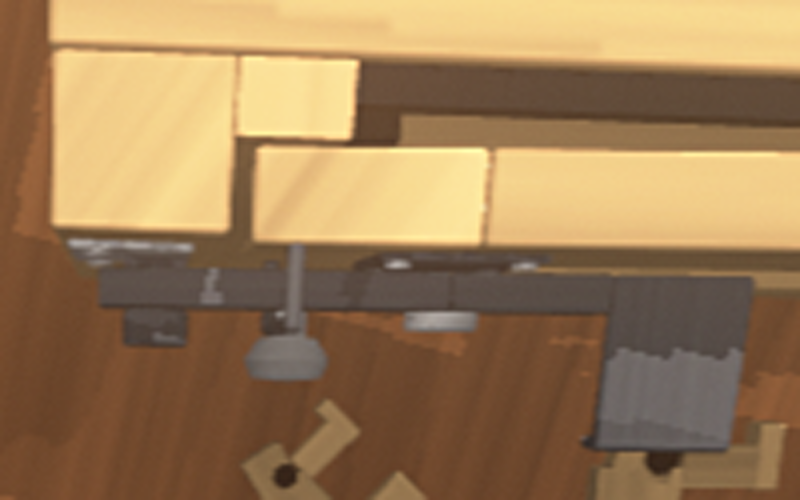

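The door is shut. The wrist close-up has the bar (rows 268–308) lying behind the hook tip at (155,328), and the scene overlay shows the bar level. I'll check that nothing creeps and that the loose things are undisturbed, then hand in.

```bash
python3 -m creep '[0,0,0,0,0,0, 0,0,0,0,0,0, 0,0,0,0,0,0, 0,0,0,0,0,0, 0,0,0,0,0,0]'
python3 - <<'E'
from bar import *
w0=cv2.imread('pics/side12.png').astype(int); snap('side','side13.png'); w1=cv2.imread('pics/side13.png').astype(int)
print('door region diff',np.abs(w0-w1)[195:310,235:375].mean(), np.abs(w0-w1)[195:310,235:375].max())
s0=cv2.imread('pics/scene0.png').astype(int); snap('scene','scene13.png'); s1=cv2.imread('pics/scene13.png').astype(int)
for n,(a,b,c,d) in dict(tools=(190,180,320,360),left=(0,230,190,420),right=(395,80,490,210)).items(): print(n,np.abs(s0-s1)[b:d,a:c].mean().round(2),(np.abs(s0-s1)[b:d,a:c].max(2)>60).sum())
side=load('side')
for n,cam in [('big_blank','side'),('small_blank','side')]:
    print(n,[(np.round(x['xy']),round(x['score'],2)) for x in find_in(n,cam)[:2]])
print(get_state()['contact_force'].round(1))
E
```

```text
clock: 12.03
tool_pos: [0.477, -0.0192, 0.3028]
eef_rot: [0.622, 0.783, -0.005, 0.002]
contact_force: [0.2, 0.9, 0.5]
opening: 0.005
door region diff 1.5248861283643893 26
tools 13.26 1754
left 10.59 2090
right 3.79 0
big_blank [(array([252., 282.]), 0.69)]
small_blank [(array([291., 255.]), 0.41)]
[-0.1  0.2  0.3]
```

Run:
```python
import cv2,numpy as np
a=cv2.imread('pics/scene0.png')[180:400,60:330]; b=cv2.imread('pics/scene13.png')[180:400,60:330]
cv2.imwrite('pics/cmp.png',cv2.resize(np.hstack([a,b]),None,fx=1.48,fy=1.48))
```

```text
(no output)
```

View pics/cmp.png

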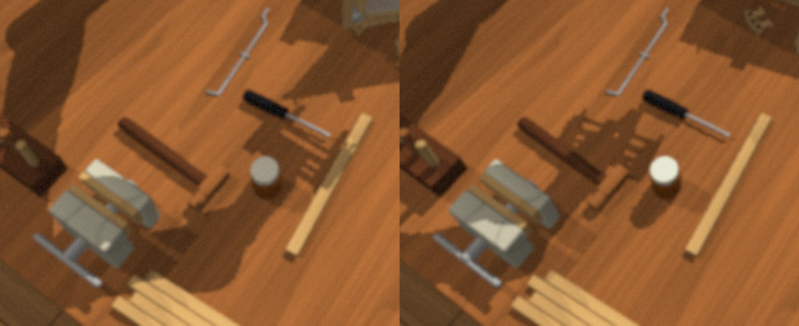

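The before and after crops show the setter, awl, mallet, jar and stick in the same places, for example the jar at (265,170) in both. Only the arm's shadows differ.

```bash
python3 -c "
from plant import finish_job; print(finish_job())"
```

```text
the job is handed in; nothing more can be done
None
```

The door is shut and latched, and I handed the job in at about 12 s of the 67 s allowed.

- **What I did:** I pressed the thumb plate with the shut fingers until the bar stood at about 0.4 rad. I then swung the door in slowly, with the bar passing over the hook, and eased it through the seal. It met the stop at about 10 N. Holding it there, I raised the fingers so the bar dropped, then backed off. Readings between moves stayed below about 15 N.
- **Latch:** The last wrist close-up shows the bar lying behind the hook tip. The scene overlay shows the bar level, at 0 rad. The door stayed still for about 0.6 s after release, with no contact force on the tool.
- **Bystanders:** The setter, awl, mallet, jar and stick match their starting places in the pictures. A raw pixel comparison of those areas differed, but viewed side by side only the arm's shadows had moved. I only saw the two blanks still lying under the door, and did not measure their positions against the start.
- **What was off:** While raising the fingers, I turned one tilt correction the wrong way for a few rows. The fingers slid about 9 mm along the door face before they were clear, which did no visible harm. My fit puts the stop at about 0.03 rad, slightly beyond the stated 0.024, which is within calibration error.

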